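Bring the ratchet draining board down flat and load the pan

TASK

The white draining board is still propped up on its ratchet, so it will not go down: take its handle, raise it through the remaining notches and past the top until the pawl flips clear, then guide it down by hand, without letting it slam, until it lies fully flat. Then pick up the lidded steel pan by its handle, keep it upright, and set it down gently in the middle of the board with its long side along the hinge. Leave the tub, the jar and the can that stand beside them where they are.

Things in the scene. Friction and masses are not known exactly. Their poses are not given: they have to be found in the camera images.
- board (a joint): Tilt of the draining board, rad: 0 = flat (lower stop), grows as the free edge rises, upper stop 1.22. Notches hold it at about 0.24, 0.50 and 0.76; raising clicks over them, lowering is blocked. Just after the start it settles by up to 0.12 rad into a notch. Past about 1.1 the pawl flips clear and it can go down to 0; let go then, it falls too fast. Lifting at the handle takes about 6 N.
- pawl (a joint): Pawl angle, rad: a small dark lever with a black knob at the +y side of the stand, on a toothed wheel. About 0 = in a notch, up to 0.25 = riding over teeth, about 0.6 = clear, leaning to the robot; it stays so until the board's last 0.1 rad above flat, which flips it back in (raised again, the notches hold again). The board moves it; do not touch it.
- handle (a point): Centre of the board's handle: a round steel bar 14 mm thick, 120 mm long, parallel to the hinge, 45 mm out from the free edge in the plane of the board, on a rod at each end (105 mm free between them). 245 mm from the hinge axis. It can turn between the fingers as the board tilts. Axes as board_mid.
- hinge (a point): Middle of the hinge axis, 100 mm above the table. The axis is level and runs along the y axis of board_mid.
- board_mid (a point): Middle of the upper face of the board, a white slotted plastic panel 200 mm (hinge to free edge) x 260 mm x 12 mm, 0.8 kg. 100 mm from the hinge axis, 6 mm above the plane through hinge and handle bar; 106 mm above the table when flat. x axis from the free edge to the hinge, y along the hinge, z out of the upper face.
- pan_mid (a point): Centre of the lidded steel pan, 45 mm above its underside. Rim 160 x 120 mm (x axis = long side, z up), body 144 x 104 mm, lid fixed, its top 90 mm above the underside. On it along x a black bar handle 100 mm long, 14 mm wide and high, on two posts 84 mm apart, 30 mm gap below; bar centre 82 mm above this point. 0.35 to 0.65 kg.
- tub: Bystander: open white plastic tub 130 x 100 mm, 80 mm high; origin at the centre of its underside. It and the pan may stand in each other's place.
- jar: Bystander: clear jar, 70 mm across, 100 mm high; origin under its centre.
- can: Bystander: steel can, 56 mm across, 90 mm high; origin under its centre.
- stand: Dark steel stand that carries the board: base plate 300 x 350 mm, origin at the centre of its underside, x axis away from the free edge towards the hinge. The board's hinge axis lies at its far (+x) end, 120 mm from the origin and 100 mm above the table; the free edge with the handle points towards the robot. Toothed wheel and pawl are on its +y side. Fixed to the table.

How it is judged:
On the way, in this order (a step that is already met when the one before it is completed fails the run):
1. the board is lifted past its top notch and the pawl is flipped clear (value of joint board above 1.05 rad and value of joint pawl above 0.5 rad), for 0.05 s.
2. the board is lowered until it lies flat (value of joint board below 0.04 rad), for 0.2 s.
At the end, for the whole second after the job is handed in: The board lies flat (joint below 0.04 rad) and the pan stands upright on it (within 0.1 rad), its centre within 35 mm of the board's middle across the hinge direction and 40 mm along it, its long side within 0.3 rad of the hinge direction (value of joint board below 0.04 rad and x of pan_mid in the frame of board_mid between -0.035 and 0.035 m and y of pan_mid in the frame of board_mid between -0.04 and 0.04 m and z of pan_mid in the frame of board_mid between 0.037 and 0.053 m and angle between pan_mid's own z axis and vertical below 0.1 rad and angle between the x axis of pan_mid and the y axis of board_mid, either way round below 0.3 rad and distance of pan_mid from where it was at the start of the episode above 0.1 m); the robot touches nothing.
It fails at once if the board slams down: it turns faster than 1 rad/s within the last 0.15 rad (value of joint board below 0.15 rad and velocity of joint board below -1 rad/s).
It fails at once if the pan is tipped more than 0.5 rad (angle between pan_mid's own z axis and vertical above 0.5 rad).
It fails at once if the pan is dropped on the board: faster than 0.45 m/s within 15 mm of it (horizontal distance between pan_mid and board_mid below 0.12 m and z of pan_mid in the frame of board_mid below 0.06 m and value of joint board below 0.1 rad and linear speed of pan above 0.45 m/s).
It fails at once if the tub, the jar or the can is moved more than 30 mm or knocked over (distance of any of tub, jar, can from where it was at the start of the episode above 0.03 m or angle between any of tub, jar, can's own z axis and vertical above 0.5 rad).
It also fails if it takes over 64 s, if anything falls off the work surface, if the arm or the gripper's body presses on something with over 40 N, if the wrist force passes 120 N, or if a joint passes its speed limit or range.

ROBOT

A 6-joint arm with a two-finger parallel gripper is mounted at the origin on the work surface. World frame = base frame: x ahead of the robot, y to its left, z up, the work surface at z = 0. Lengths are in m, angles in rad, forces in N, time in s.
With the tool pointing down it reaches from about 0.375 to 0.9 m from the base axis. Payload 3.1 kg.
Tool frame: the origin (TCP) lies midway between the tips of the shut fingers; the grasp point (between the pads) lies 19 mm behind it; z points along the fingers, y is the direction in which the jaws open and shut (so a half turn about z gives the same grasp; the last joint's range is limited). The gripper opens to 87 mm and grips with 3 to 60 N. Pads are 19 mm wide; open, the fingers measure 117 mm over their backs; the gripper's body (75 mm by 190 mm) begins 51 mm behind the grasp point.
Start: joints at [1.165, 0.527, 1.433, -0, 1.181, -0.178], TCP at [0.14, 0.609, 0.223] pointing down, gripper open.
Joint ranges: [-3.08, 3.08], [-0.75, 2.2], [0.22, 2.44], [-1.43, 4.57], [0, 2.65], [-2.85, 2.85]. Speed limits (rad/s): [2.79, 2.79, 3.14, 3.14, 3.14, 3.14].

INTERFACE

Orientations are given as a unit quaternion [x, y, z, w].
In Python, from rig import robot gives the robot as it stands.
- The arm moves only by the tool move_arm, never from a script. Its argument "rows" is one flat list of numbers, 7 for each row, row after row: the shift along the world's x, y, z in mm, then the turn, a rotation vector about the world's x, y, z in rad, then the closure, from 0 (fully open) to 1 (shut). A call has 1 to 12 rows; each row shifts and turns the commanded pose from where the row before left it; what a row does not reach is not made up. A row lasts 1/10 s, in which the tool goes at most 50 mm and 8.59 degrees, less where a joint would pass 70% of its speed; a pose out of reach is approached as far as the arm can. A call with a gripper value outside its range is refused whole. The fingers move at their own pace and stop on an object; "grip_force" is the grip in N (left out, the last holds). Time passes only in rows, so rows that do not move let the fingers close. It gives the time, the measured TCP pose, the force and the opening at its end, in the units of the state.
- robot.get_obs(): the state, without advancing time (a new reading comes with each control period).
- robot.camera(name): name is "scene" or "top" or "wrist"; returns a dict with "color" (420x560x3 uint8, red, green, blue), "z_map" (420x560 float32, m along the optical axis (not along the pixel's ray), 0 where there is no reading), "camera_matrix" (3x3 intrinsics, pixels), "R" (3x3) and "t" (3): a world point X has camera coordinates R X + t; the wrist camera has in their place "tool_from_camera" (4x4, takes a point from camera to tool coordinates, whose origin is the TCP and whose axes are the flange's). Camera axes: x right, y down, z forward; pixel columns grow to the right and rows downward; lengths in m; the calibration is good to about 2 mm. A picture is of the moment at which its call begins: read the wrist's pose just before it.
- robot.hand_in(): hands the job in, once; it reports no verdict.
Trained networks look in the newest picture that a camera, given by its name, has taken for a name from the list of things; names that differ only in an ending like _2 or _b are one class to them, and where a whole thing is asked for, a point or a joint stands for the part that bears it (a point fixed in the world has none). Each returns a list of dicts, best first, with "conf" (0 to 1); they miss things now and then, are a little off and sometimes report something else, mostly with a low value. They report only what shows in the picture. A call takes as long as a camera call.
- robot.search_frame(camera, thing): "at" ([column, row] in pixels, amid what is visible of it).
- robot.spot_point(camera, thing): "at" ([column, row] in pixels: a listed point, or the origin of a listed thing).
The state is a dict: "time": time; "q": joint angles; "joint_velocities": joint speeds; "joint_torque": joint torques, N m; "position": TCP position; "tool_rot": TCP orientation; "ft_force": force on the tool from outside, world axes, zero at the start; "moment": the same for the moment, N m; "grip_width": finger opening in m.
Only numpy, scipy, OpenCV 4.12 (cv2) and the standard library are available. Lean on these libraries where they do the work, as an engineer would, in place of code of your own. Each camera call takes 0.05 s, during which the arm holds its last target.

## Working session

There is one attempt and no reset: what is moved stays moved. The work goes in short steps, Python scripts to look and compute and a tool call to move; the robot and the scene stay as the last step left them, time stands still between calls to the robot, and variables do not carry over. Pictures are saved under pics/ and viewed, and the job is handed in when it is done.

Besides the shell and the picture viewer there is one more tool, called after "Request:" by a JSON object that holds its "op" and its "data", one argument or row to a line. move_arm: Moves the arm, as the interface text tells. Its arguments: {"type":"object","properties":{"rows":{"type":"array","items":{"type":"number"}},"grip_force":{"type":"number"}},"required":["rows"]}

```bash
ls; mkdir -p pics
cat > h.py <<'E'
import numpy as np, cv2
from rig import robot
from scipy.spatial.transform import Rotation as Ro
def cam(n,fn=None):
    o=robot.get_obs(); c=robot.camera(n)
    if fn: cv2.imwrite('pics/'+fn,c['color'][:,:,::-1])
    K=np.array(c['camera_matrix'])
    if n=='wrist':
        T=np.eye(4);T[:3,:3]=Ro.from_quat(o['tool_rot']).as_matrix();T[:3,3]=o['position']
        W=T@np.array(c['tool_from_camera'])
    else:
        W=np.eye(4);R=np.array(c['R']);W[:3,:3]=R.T;W[:3,3]=-R.T@np.array(c['t'])
    return c,K,W
def cloud(c,K,W):
    z=c['z_map'];v,u=np.mgrid[:z.shape[0],:z.shape[1]]
    P=np.stack([(u-K[0,2])/K[0,0]*z,(v-K[1,2])/K[1,1]*z,z],-1)
    P=P@W[:3,:3].T+W[:3,3]; P[z==0]=np.nan
    return P
E
python3 - <<'E'
from h import *
print(robot.get_obs())
for n in('scene','top','wrist'):
    c,K,W=cam(n,n+'0.png');P=cloud(c,K,W);np.save(n+'.npy',P)
    print(n,K.tolist(),W.round(3).tolist())
    for t in('handle','hinge','board_mid','pan_mid','tub','jar','can','stand'):
        r=robot.spot_point(n,t)
        for d in r[:2]:
            u,v=[int(round(x)) for x in d['at']]
            if 0<=u<560 and 0<=v<420: print(t,round(d['conf'],2),u,v,P[v,u].round(3))
E
```

```text
pics
{'time': 0.0, 'q': array([ 1.16548640e+00,  5.28486304e-01,  1.43391313e+00,  8.98809173e-06,
        1.18137298e+00, -1.78495112e-01]), 'joint_velocities': array([ 0.00036881, -0.00102448, -0.00200782, -0.00041773, -0.00033588,
       -0.00053848]), 'joint_torque': array([-2.14909815e-03, -4.40039599e+01, -1.76588291e+01,  6.31267671e-02,
        5.82250650e-02, -1.39302292e-04]), 'position': array([0.14021887, 0.6083153 , 0.22155581]), 'tool_rot': array([ 1.13166104e-01,  9.93575485e-01, -1.04257988e-03, -3.17619824e-04]), 'ft_force': array([ 1.12478146,  0.27320289, -0.26935337]), 'moment': array([ 0.0033773 , -0.03918701,  0.07323357]), 'grip_width': 0.08694980591989727}
scene [[424.1420298406792, 0.0, 277.3006113428081], [0.0, 424.1420298406792, 210.29574861826748], [0.0, 0.0, 1.0]] [[0.428, 0.616, -0.661, 1.161], [0.903, -0.308, 0.298, -0.173], [-0.02, -0.725, -0.688, 0.716], [0.0, 0.0, 0.0, 1.0]]
handle 0.62 111 187 [ 0.559 -0.2    0.269]
hinge 0.83 152 324 [ 0.729 -0.208  0.108]
board_mid 0.94 136 271 [ 0.665 -0.205  0.171]
pan_mid 0.79 319 174 [0.491 0.24  0.089]
pan_mi
[... 340 characters left out ...]
, 210.97629080596698], [0.0, 0.0, 1.0]] [[-0.015, -0.995, 0.099, 0.493], [-0.999, 0.012, -0.031, 0.114], [0.029, -0.099, -0.995, 1.074], [0.0, 0.0, 0.0, 1.0]]
handle 0.72 144 234 [0.536 0.418 0.101]
handle 0.65 417 221 [nan nan nan]
hinge 0.9 396 154 [ 0.729 -0.211  0.111]
tub 0.75 213 199 [0.634 0.264 0.003]
jar 0.84 146 239 [0.525 0.42  0.08 ]
can 0.55 277 236 [0.527 0.092 0.091]
stand 0.68 381 206 [ 0.609 -0.197  0.01 ]
stand 0.37 402 175 [ 0.664 -0.203  0.172]
wrist [[338.5691456100383, 0.0, 282.18648644770167], [0.0, 338.5691456100383, 209.43551045605332], [0.0, 0.0, 1.0]] [[0.224, 0.927, 0.301, 0.058], [0.975, -0.214, -0.067, 0.629], [0.002, 0.308, -0.951, 0.383], [0.0, 0.0, 0.0, 1.0]]
```

View pics/scene0.png

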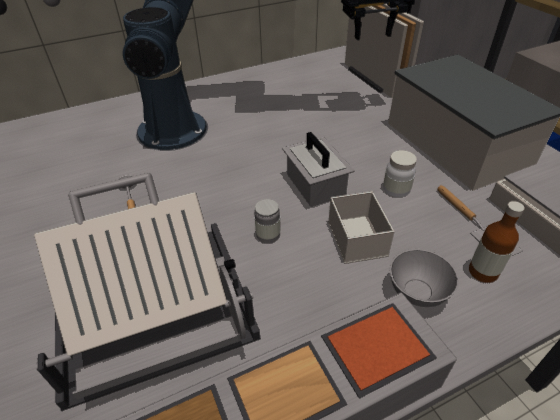

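View pics/top0.png

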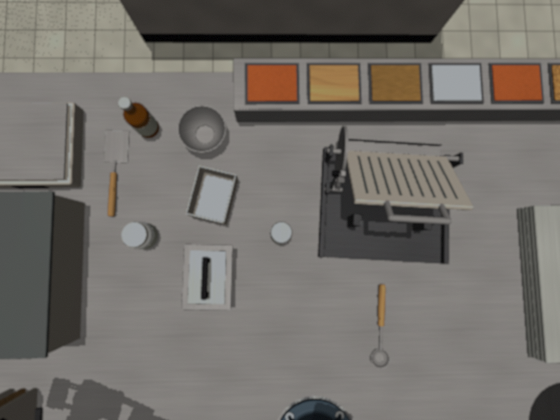

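View pics/wrist0.png

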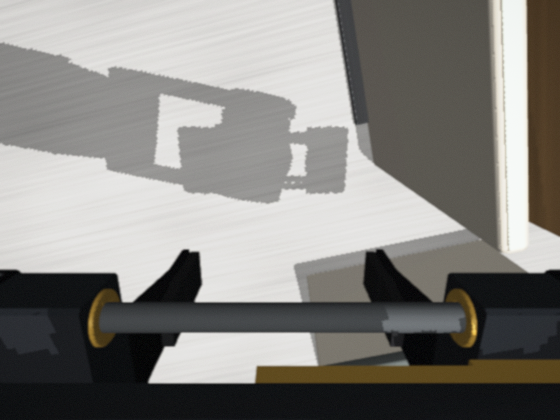

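Scene: the board is propped up (scene ~(136,271)) with its handle at (111,187). The pan is at (319,174) and at top (205,278), with the tub behind it, the jar to its left and the can to its right.

Run:
```python
from h import *
for n in('scene','top'):
    P=np.load(n+'.npy');Q=P.reshape(-1,3);Q=Q[~np.isnan(Q[:,0])]
    c,K,W=cam(n)
    P=cloud(c,K,W);Q=P.reshape(-1,3);Q=Q[~np.isnan(Q[:,0])]
    img=c['color'].reshape(-1,3)
    # board plane
    m=(Q[:,0]>.56)&(Q[:,0]<.72)&(abs(Q[:,1]+.2)<.1)&(Q[:,2]>.12)
    B=Q[m]
    rng=np.random.default_rng(0);best=None
    for i in range(300):
        a=B[rng.choice(len(B),3)];nn=np.cross(a[1]-a[0],a[2]-a[0])
        if np.linalg.norm(nn)<1e-5: continue
        nn/=np.linalg.norm(nn);k=(abs((B-a[0])@nn)<.003)
        if best is None or k.sum()>best.sum():best=k
    I=B[best];mu=I.mean(0);nn=np.linalg.svd(I-mu,full_matrices=False)[2][2];nn*=np.sign(nn[2])
    print(n,'plane',mu.round(3),nn.round(3),'tilt',np.arccos(nn[2]),'yaw',np.arctan2(nn[1],-nn[0]), best.sum(),len(B))
    # board inliers extents
    al=Q[(abs((Q-mu)@nn)<.004)&(Q[:,2]>.09)&(abs(Q[:,1]+.2)<.2)&(Q[:,0]>.45)&(Q[:,0]<.8)]
    yax=np.cross([0,0,1],-nn);yax/=np.linalg.norm(yax)
    xax=np.cross(yax,nn)
    s=(al-mu)@yax;print('y ext',np.percentile(s,[0.5,99.5]),'yax',yax,'xax',xax, np.percentile((al-mu)@xax,[.5,99.5]))
    s0=np.percentile(s,[0.5,99.5]).mean()
    # handle bar: beyond free edge
    u=(Q-mu)@xax; hgt=(Q-mu)@nn; s=(Q-mu)@yax
    h=Q[(u<-.1)&(u>-.2)&(abs(hgt+.006)<.015)&(abs(s-s0)<.045)]
    if len(h): print('handle',len(h),h.mean(0).round(4),h.min(0),h.max(0))
    print('mid y centre',(mu+yax*s0).round(4))
    # pan bar
    b=Q[(Q[:,2]>.112)&(Q[:,2]<.16)&(abs(Q[:,0]-.47)<.12)&(abs(Q[:,1]-.25)<.1)]
    if len(b):
        r=cv2.minAreaRect(b[:,:2].astype(np.float32)*1000);print('bar',len(b),b.mean(0).round(3),b.max(0),b.min(0),r)
    b=Q[(Q[:,2]>.07)&(Q[:,2]<.1)&(abs(Q[:,0]-.46)<.1)&(abs(Q[:,1]-.25)<.1)]
    r=cv2.minAreaRect(b[:,:2].astype(np.float32)*1000);print('lid',len(b),r,np.percentile(b[:,2],[50,95]))
    for nm,x,y in(('tub',.66,.24),('jar',.54,.42),('can',.54,.08)):
        b=Q[(Q[:,2]>.03)&(Q[:,2]<.12)&(abs(Q[:,0]-x)<.1)&(abs(Q[:,1]-y)<.09)]
        print(nm,len(b),np.percentile(b,[2,98],axis=0).round(3).tolist())
print(robot.get_obs()['time'])
```

```text
scene plane [ 0.651 -0.204  0.183] [ 0.682 -0.049  0.73 ] tilt 0.7525036242815406 yaw -3.0701575891087085 13947 14275
y ext [-0.14731163  0.16243926] yax [-0.07137432 -0.9974496   0.        ] xax [-0.72811827  0.05210183  0.6834685 ] [-0.11921127  0.13248556]
handle 1122 [ 0.7513 -0.2195  0.0849] [ 0.71986628 -0.26537711  0.04722075] [ 0.78255533 -0.17208825  0.11615858]
mid y centre [ 0.65   -0.2114  0.1832]
bar 245 [0.439 0.265 0.129] [0.48194595 0.27509411 0.13601201] [0.38258602 0.25814955 0.11235825] ((432.26104736328125, 266.6799011230469), (15.153341293334961, 99.47769927978516), 88.74671936035156)
lid 1711 ((435.3966369628906, 267.33917236328125), (121.50038146972656, 153.53521728515625), 87.6981201171875) [0.08823741 0.09145081]
tub 2301 [[0.57, 0.198, 0.031], [0.758, 0.318, 0.081]]
jar 989 [[0.514, 0.41, 0.032], [0.572, 0.469, 0.101]]
can 803 [[0.518, 0.055, 0.032], [0.567, 0.104, 0.091]]
top plane [ 0.645 -0.2    0.19 ] [ 0.681 -0.048  0.731] tilt 0.7509857075575984 yaw -3.071125046414091 4018 4260
y ext [-0.14885632  0.16290324] yax [-0.0704093  -0.99751819  0.        ] xax [-0.72920237  0.05147037  0.68235966] [-0.1245101   0.12659696]
handle 443 [ 0.7539 -0.2144  0.0793] [ 0.71626928 -0.2601129   0.04629928] [ 0.78146214 -0.1681494   0.12217765]
mid y centre [ 0.6445 -0.2069  0.1905]
bar 274 [0.43  0.267 0.133] [0.47863745 0.27590986 0.13825513] [0.38050447 0.25933538 0.11477447] ((429.6509704589844, 267.7461242675781), (14.557158470153809, 98.1272964477539), 87.95540618896484)
lid 2705 ((435.11236572265625, 267.8751525878906), (120.83186340332031, 150.81202697753906), 88.28534698486328) [0.08936448 0.09307634]
tub 743 [[0.568, 0.199, 0.031], [0.756, 0.319, 0.083]]
jar 775 [[0.505, 0.411, 0.035], [0.567, 0.471, 0.104]]
can 385 [[0.513, 0.059, 0.062], [0.562, 0.109, 0.094]]
1.45
```

Run:
```python
from h import *
nn=np.array([.6815,-.0485,.7305]);nn/=np.linalg.norm(nn)
hx=np.array([nn[0],nn[1],0]);hx/=np.linalg.norm(hx);ya=np.cross([0,0,1],hx)
xa=np.cross(ya,nn) # toward hinge, downward
print('hx',hx,'ya',ya,'xa',xa)
for n,mu in(('scene',[.651,-.204,.183]),('top',[.645,-.2,.19])):
    c,K,W=cam(n);P=cloud(c,K,W);Q=P.reshape(-1,3);Q=Q[~np.isnan(Q[:,0])]
    L=np.stack([(Q-mu)@xa,(Q-mu)@ya,(Q-mu)@nn],1)
    m=(abs(L[:,2])<.004)&(abs(L[:,0])<.06)&(abs(L[:,1])<.2);e=L[m]
    print(n,'y ext',[np.percentile(e[:,1],[.5,99.5])],)
    m=(abs(L[:,2])<.003)&(abs(L[:,0])<.2)&(abs(L[:,1])<.1);e=L[m]
    print('x hist',np.histogram(e[:,0],np.arange(-.2,.2,.02))[0])
    m=(L[:,0]<-.11)&(L[:,0]>-.2)&(abs(L[:,1])<.1)&(abs(L[:,2]+.006)<.025);e=L[m];q=Q[m]
    k=e[:,0]<np.percentile(e[:,0],3)+.018
    print('bar local',e[k].mean(0),np.percentile(e[k],[1,99],axis=0),'world',q[k].mean(0))
o=robot.get_obs();print(o['ft_force'],o['time'])
```

```text
hx [ 0.99747724 -0.07098701  0.        ] ya [ 0.07098701  0.99747724 -0.        ] xa [ 0.72850242 -0.051845   -0.68307856]
scene y ext [array([-0.13036135,  0.1261123 ])]
x hist [   0    0    0  633  186  432 1539 1545 1543 1554 1557 1551 1567 1560
 1556 1160    0    0  444]
bar local [-0.12769891 -0.00347334 -0.0005524 ] [[-0.13569691 -0.06702985 -0.00636721]
 [-0.11784233  0.06313895  0.00347299]] world [ 0.55734809 -0.20081725  0.26982495]
top y ext [array([-0.13264947,  0.12398323])]
x hist [  0   0   0 225 114  73 505 495 474 445 425 411 390 363 354 338  40   0
  26]
bar local [-0.12344697 -0.00333929 -0.00186336] [[-0.12850711 -0.06823591 -0.00981517]
 [-0.11220984  0.06030276  0.00287148]] world [ 0.55356193 -0.1968404   0.27296308]
[ 0.10943387 -0.02076178 -0.04283096] 1.55
```

Request:
{"op": "move_arm", "data": {
  "rows": [17,-34,17,0,0,-0.059,0.4,17,-34,17,0,0,-0.059,0.4,17,-34,17,0,0,-0.059,0.4,17,-34,17,0,0,-0.059,0.4,17,-34,17,0,0,-0.059,0.4,17,-34,17,0,0,-0.059,0.4,17,-34,17,0,0,-0.059,0.4,17,-34,17,0,0,-0.059,0.4,17,-34,0,0,0,-0.059,0.4,17,-34,0,0,0,-0.059,0.4,17,-34,0,0,0,-0.059,0.4,17,-34,0,0,0,-0.059,0.4],
  "grip_force": 35
}}

```text
time: 2.75
position: [0.3449, 0.1996, 0.3589]
tool_rot: [0.452, 0.892, 0.0, 0.0]
ft_force: [1.1, 0.4, -0.1]
grip_width: 0.0526
```

Request:
{"op": "move_arm", "data": {
  "rows": [17,-33,0,0,0,-0.059,0.4,17,-33,0,0,0,-0.059,0.4,17,-33,0,0,0,-0.059,0.4,17,-33,0,0,0,-0.059,0.4,17,-33,0,0,0,-0.059,0.4,17,-33,0,0,0,-0.059,0.4,17,-33,0,0,0,-0.059,0.4,17,-33,0,0,0,-0.059,0.4,17,-33,0,0,0,-0.059,0.4,17,-33,0,0,0,-0.059,0.4,17,-33,0,0,0,-0.059,0.4,17,-33,0,0,0,-0.059,0.4]
}}

```text
time: 3.95
position: [0.5489, -0.1964, 0.3586]
tool_rot: [0.733, 0.68, 0.0, -0.0]
ft_force: [0.7, -0.4, -0.1]
grip_width: 0.0525
```

Request:
{"op": "move_arm", "data": {
  "rows": [0,0,0,0,0,0,0.4,0,0,0,0,0,0,0.4]
}}

```text
time: 4.15
position: [0.5483, -0.1954, 0.3579]
tool_rot: [0.732, 0.681, -0.0, -0.001]
ft_force: [-0.7, 0.7, -1.0]
grip_width: 0.0522
```

Run:
```python
from h import *
c,K,W=cam('wrist','wrist1.png');P=cloud(c,K,W)
o=robot.get_obs();R=Ro.from_quat(o['tool_rot']).as_matrix();print(o['position'],np.degrees(np.arctan2(R[1,1],R[0,1])),R[:,2],o['grip_width'],o['q'])
Q=P.reshape(-1,3);Q=Q[~np.isnan(Q[:,0])]
b=Q[(abs(Q[:,2]-.2675)<.02)&(abs(Q[:,0]-.5525)<.02)&(abs(Q[:,1]+.2)<.09)]
print(len(b),b.mean(0) if len(b) else 0,b.max(0),b.min(0))
hx=np.array([.9975,-.071]);s=b[:,:2]@hx;print(s.min(),s.max(),np.array([.5525,-.1985])@hx, np.percentile(b[:,2],98))
```

```text
[ 0.54794005 -0.19444051  0.35817015] -4.112467371959176 [-0.00121581  0.0012768  -0.99999845] 0.05262252399803081 [-5.33345204e-01  3.43051362e-01  1.35879508e+00  4.85380067e-04
  1.44144232e+00 -4.61631354e-01]
3329 [ 0.55564475 -0.19503029  0.27000459] [ 0.57243626 -0.13209094  0.27544827] [ 0.54307328 -0.26537683  0.24751825]
0.5593209025149278 0.5892446863882205 0.56521225 0.2740751443416988
```

View pics/wrist1.png

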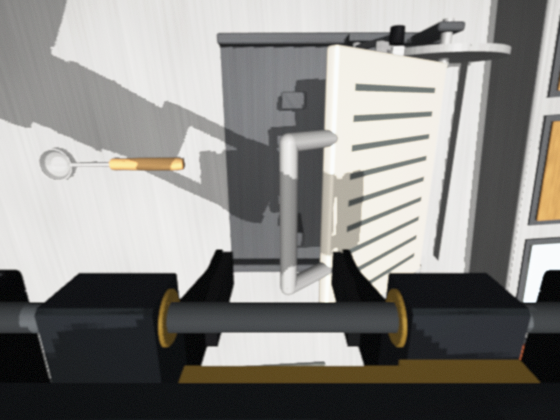

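The bar lies between the fingers, running down the picture from (290,140) to (290,287). I'll lower onto it and close.

Request:
{"op": "move_arm", "data": {
  "rows": [5,-2,-10,0,0,0,0.4,0,0,-25,0,0,0,0.4,0,0,-25,0,0,0,0.4,0,0,-25,0,0,0,0.4,0,0,-15,0,0,0,0.4,0,0,-10,0,0,0,0.4,0,0,0,0,0,0,0.4,0,0,0,0,0,0,1,0,0,0,0,0,0,1,0,0,0,0,0,0,1,0,0,0,0,0,0,1,0,0,0,0,0,0,1]
}}

```text
time: 5.4
position: [0.5537, -0.1972, 0.249]
tool_rot: [0.732, 0.681, 0.0, 0.0]
ft_force: [0.9, 0.2, -0.4]
grip_width: 0.0201
```

Request:
{"op": "move_arm", "data": {
  "rows": [0,0,0,0,0,0,1,0,0,0,0,0,0,1]
}}

```text
time: 5.6
position: [0.553, -0.1971, 0.2487]
tool_rot: [0.732, 0.681, -0.0, -0.0]
ft_force: [-1.4, 0.7, 2.2]
grip_width: 0.0131
```

Run:
```python
from h import *
o=robot.get_obs();p=o['position'];print(p,o['ft_force'],o['grip_width'])
H=np.array([.731,-.2112,.1]);hx=np.array([.9975,-.071,0])
def h(t): return H-hx*.245*np.cos(t)+np.array([0,0,.245*np.sin(t)])
g=p+[0,0,.019]
d=(H-g);print('r',np.hypot(d@hx,d[2]),'th',np.arctan2(-d[2],d@hx))
ts=np.linspace(.752,1.17,13);a=np.array([h(t) for t in ts]);print((np.diff(a,axis=0)*1000).round(1))
ts=np.linspace(1.17,0,41);a=np.array([h(t) for t in ts]);print(((a-a[0])*1000).round(0).tolist())
```

```text
[ 0.55298068 -0.19708701  0.2487312 ] [-1.36065963  0.6528729   2.16733993] 0.013059926155777111
r 0.24499642457935647 th 0.7540920383864438
[[ 5.9 -0.4  6.1]
 [ 6.1 -0.4  5.9]
 [ 6.3 -0.5  5.7]
 [ 6.5 -0.5  5.5]
 [ 6.7 -0.5  5.2]
 [ 6.9 -0.5  5. ]
 [ 7.1 -0.5  4.8]
 [ 7.2 -0.5  4.5]
 [ 7.4 -0.5  4.3]
 [ 7.5 -0.5  4. ]
 [ 7.7 -0.5  3.7]
 [ 7.8 -0.6  3.5]]
[[0.0, 0.0, 0.0], [-7.0, 0.0, -3.0], [-13.0, 1.0, -6.0], [-19.0, 1.0, -9.0], [-26.0, 2.0, -13.0], [-32.0, 2.0, -16.0], [-38.0, 3.0, -20.0], [-44.0, 3.0, -24.0], [-50.0, 4.0, -28.0], [-55.0, 4.0, -33.0], [-61.0, 4.0, -37.0], [-66.0, 5.0, -42.0], [-72.0, 5.0, -47.0], [-77.0, 5.0, -52.0], [-82.0, 6.0, -57.0], [-87.0, 6.0, -62.0], [-91.0, 6.0, -67.0], [-96.0, 7.0, -73.0], [-100.0, 7.0, -79.0], [-104.0, 7.0, -84.0], [-108.0, 8.0, -90.0], [-112.0, 8.0, -96.0], [-116.0, 8.0, -102.0], [-119.0, 9.0, -109.0], [-123.0, 9.0, -115.0], [-126.0, 9.0, -122.0], [-129.0, 9.0, -128.0], [-132.0, 9.0, -135.0], [-134.0, 10.0, -141.0], [-136.0, 10.0, -148.0], [-139.0, 10.0, -155.0], [-141.0, 10.0, -162.0], [-142.0, 10.0, -169.0], [-144.0, 10.0, -176.0], [-145.0, 10.0, -183.0], [-146.0, 10.0, -190.0], [-147.0, 10.0, -197.0], [-148.0, 11.0, -204.0], [-149.0, 11.0, -211.0], [-149.0, 11.0, -218.0], [-149.0, 11.0, -226.0]]
```

Request:
{"op": "move_arm", "data": {
  "rows": [5.9,-0.4,6.1,0,0,0,1,6.1,-0.4,5.9,0,0,0,1,6.3,-0.5,5.7,0,0,0,1,6.5,-0.5,5.5,0,0,0,1,6.7,-0.5,5.2,0,0,0,1,6.9,-0.5,5,0,0,0,1,7.1,-0.5,4.8,0,0,0,1,7.2,-0.5,4.5,0,0,0,1,7.4,-0.5,4.3,0,0,0,1,7.5,-0.5,4,0,0,0,1,7.7,-0.5,3.7,0,0,0,1,7.8,-0.6,3.5,0,0,0,1]
}}

```text
time: 6.8
position: [0.6357, -0.2029, 0.309]
tool_rot: [0.732, 0.681, -0.001, -0.001]
ft_force: [-7.0, -0.5, 6.9]
grip_width: 0.013
```

Request:
{"op": "move_arm", "data": {
  "rows": [0,0,0,0,0,0,1,0,0,0,0,0,0,1]
}}

```text
time: 7.0
position: [0.6374, -0.203, 0.3096]
tool_rot: [0.732, 0.681, 0.0, 0.001]
ft_force: [-4.9, -0.2, 5.8]
grip_width: 0.0129
```

Run:
```python
from h import *
c,K,W=cam('scene','scene1.png')
o=robot.get_obs();p=o['position'];print(p,o['ft_force'],o['grip_width'])
H=np.array([.731,-.2112,.1]);hx=np.array([.9975,-.071,0])
g=p+[0,0,.019]
d=(H-g);print('r',np.hypot(d@hx,d[2]),'th',np.arctan2(-d[2],d@hx))
x=c['color'][150:400,20:300,::-1];cv2.imwrite('pics/s1c.png',cv2.resize(x,None,fx=2.4,fy=2.4))
print(robot.spot_point('scene','pawl'))
```

```text
[ 0.63731889 -0.20302108  0.30952953] [-4.43626935  0.29925061  5.84592434] 0.012702841841781802
r 0.24711725271729484 th 1.1804616161770627Traceback (most recent call last):
  File "<stdin>", line 8, in <module>
ValueError: it knows: board_mid, can, handle, hinge, jar, pan_mid, stand, tub
```

View pics/s1c.png

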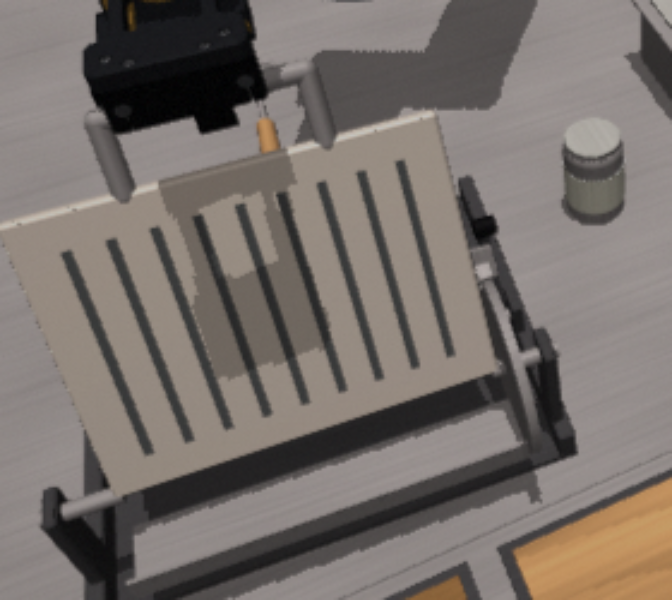

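Run:
```python
from h import *
H=np.array([.731,-.2112,.1]);hx=np.array([.9975,-.071,0])
def h(t): return H-hx*.245*np.cos(t)+np.array([0,0,.245*np.sin(t)])
ts=np.linspace(1.178,.0,37);a=np.array([h(t) for t in ts])*1000;d=np.diff(a,axis=0).round(1)
for i in range(0,36,12):print(d[i:i+12].tolist())
```

```text
[[-7.3, 0.5, -3.2], [-7.2, 0.5, -3.4], [-7.1, 0.5, -3.7], [-7.0, 0.5, -3.9], [-6.9, 0.5, -4.1], [-6.7, 0.5, -4.3], [-6.6, 0.5, -4.6], [-6.4, 0.5, -4.8], [-6.3, 0.4, -5.0], [-6.1, 0.4, -5.2], [-5.9, 0.4, -5.4], [-5.7, 0.4, -5.6]]
[[-5.6, 0.4, -5.8], [-5.4, 0.4, -5.9], [-5.2, 0.4, -6.1], [-5.0, 0.4, -6.3], [-4.8, 0.3, -6.4], [-4.6, 0.3, -6.6], [-4.3, 0.3, -6.7], [-4.1, 0.3, -6.9], [-3.9, 0.3, -7.0], [-3.7, 0.3, -7.1], [-3.4, 0.2, -7.2], [-3.2, 0.2, -7.4]]
[[-2.9, 0.2, -7.5], [-2.7, 0.2, -7.5], [-2.4, 0.2, -7.6], [-2.2, 0.2, -7.7], [-1.9, 0.1, -7.8], [-1.7, 0.1, -7.8], [-1.4, 0.1, -7.9], [-1.2, 0.1, -7.9], [-0.9, 0.1, -8.0], [-0.7, 0.0, -8.0], [-0.4, 0.0, -8.0], [-0.1, 0.0, -8.0]]
```

The pawl knob now leans toward the robot: it moved from about (231,263) to (222,244). Lowering along the arc.

Request:
{"op": "move_arm", "data": {
  "rows": [-7.3,0.5,-3.2,0,0,0,1,-7.2,0.5,-3.4,0,0,0,1,-7.1,0.5,-3.7,0,0,0,1,-7,0.5,-3.9,0,0,0,1,-6.9,0.5,-4.1,0,0,0,1,-6.7,0.5,-4.3,0,0,0,1,-6.6,0.5,-4.6,0,0,0,1,-6.4,0.5,-4.8,0,0,0,1,-6.3,0.4,-5,0,0,0,1,-6.1,0.4,-5.2,0,0,0,1,-5.9,0.4,-5.4,0,0,0,1,-5.7,0.4,-5.6,0,0,0,1]
}}

```text
time: 8.25
position: [0.5569, -0.1974, 0.253]
tool_rot: [0.732, 0.681, -0.0, -0.0]
ft_force: [-3.3, -0.9, 1.9]
grip_width: 0.0134
```

Request:
{"op": "move_arm", "data": {
  "rows": [-5.6,0.4,-5.8,0,0,0,1,-5.4,0.4,-5.9,0,0,0,1,-5.2,0.4,-6.1,0,0,0,1,-5,0.4,-6.3,0,0,0,1]
}}

```text
time: 8.65
position: [0.5366, -0.1959, 0.2287]
tool_rot: [0.732, 0.681, 0.0, 0.001]
ft_force: [0.4, -0.9, -2.3]
grip_width: 0.0126
```

Request:
{"op": "move_arm", "data": {
  "rows": [-4.8,0.3,-6.4,0,0,0,1,-4.6,0.3,-6.6,0,0,0,1,-4.3,0.3,-6.7,0,0,0,1,-4.1,0.3,-6.9,0,0,0,1,-3.9,0.3,-7,0,0,0,1,-3.7,0.3,-7.1,0,0,0,1,-3.4,0.2,-7.2,0,0,0,1,-3.2,0.2,-7.4,0,0,0,1]
}}

```text
time: 9.45
position: [0.5043, -0.1936, 0.1737]
tool_rot: [0.732, 0.681, 0.0, 0.0]
ft_force: [3.8, -1.2, -1.6]
grip_width: 0.0127
```

Request:
{"op": "move_arm", "data": {
  "rows": [-2.9,0.2,-7.5,0,0,0,1,-2.7,0.2,-7.5,0,0,0,1,-2.4,0.2,-7.6,0,0,0,1,-2.2,0.2,-7.7,0,0,0,1,-1.9,0.1,-7.8,0,0,0,1,-1.7,0.1,-7.8,0,0,0,1,-1.4,0.1,-7.9,0,0,0,1]
}}

```text
time: 10.15
position: [0.4893, -0.1926, 0.1199]
tool_rot: [0.732, 0.681, 0.0, 0.0]
ft_force: [3.9, -1.0, -0.9]
grip_width: 0.0128
```

Request:
{"op": "move_arm", "data": {
  "rows": [-0.6,0.1,-4,0,0,0,1,-0.6,0,-4,0,0,0,1,-0.5,0.1,-4,0,0,0,1,-0.4,0,-4,0,0,0,1,-0.4,0,-4,0,0,0,1,-0.3,0,-4,0,0,0,1,-0.2,0,-4,0,0,0,1,-0.1,0,-4,0,0,0,1]
}}

```text
time: 10.95
position: [0.4867, -0.1924, 0.0884]
tool_rot: [0.732, 0.681, 0.0, 0.001]
ft_force: [5.6, -0.7, -1.6]
grip_width: 0.0132
```

Request:
{"op": "move_arm", "data": {
  "rows": [0,0,-3,0,0,0,1,0,0,-3,0,0,0,1,0,0,-2,0,0,0,1,0,0,0,0,0,0,1,0,0,0,0,0,0,1]
}}

```text
time: 11.45
position: [0.4867, -0.1924, 0.0842]
tool_rot: [0.732, 0.681, 0.0, 0.002]
ft_force: [0.8, 1.6, 27.0]
grip_width: 0.013
```

```bash
cat > b.py <<'E'
from h import *
def board():
    for n in('scene','top'):
        c,K,W=cam(n,n+'_b.png');P=cloud(c,K,W);Q=P.reshape(-1,3);Q=Q[~np.isnan(Q[:,0])]
        B=Q[(Q[:,0]>.55)&(Q[:,0]<.71)&(abs(Q[:,1]+.2)<.11)&(Q[:,2]>.08)&(Q[:,2]<.125)]
        for _ in range(4):
            A=np.c_[B[:,:2],np.ones(len(B))];k=np.linalg.lstsq(A,B[:,2],rcond=None)[0];r=B[:,2]-A@k;B=B[abs(r)<max(.003,2*r.std())]
        print(n,len(B),'slope',k[:2],'z at mid',k@[.631,-.204,1])
        m=Q[(abs(Q[:,2]-.104)<.006)&(abs(Q[:,1]+.2)<.2)&(Q[:,0]>.5)&(Q[:,0]<.74)]
        hx=np.array([.9975,-.071]);ya=np.array([.071,.9975])
        s=(m[:,:2]-[.631,-.204])@hx;t=(m[:,:2]-[.631,-.204])@ya
        print('ext x',np.percentile(s,[.5,99.5]),'y',np.percentile(t[abs(s)<.06],[.5,99.5]))
    o=robot.get_obs();print(o['time'],o['position'],o['ft_force'])
board()
E
python3 b.py
```

```text
scene 8761 slope [0.00113093 0.0008784 ] z at mid 0.10525672339462276
ext x [-0.11670617  0.1061568 ] y [-0.12870444  0.12825769]
top 4402 slope [-0.00044552  0.00036718] z at mid 0.1063332659266648
ext x [-0.1195047   0.10190579] y [-0.12818934  0.13017108]
11.55 [ 0.48671417 -0.1924507   0.08417072] [ 0.7382059   3.48083353 26.39399624]
```

Request:
{"op": "move_arm", "data": {
  "rows": [0,0,3,0,0,0,1,0,0,0,0,0,0,0.58,0,0,0,0,0,0,0.58,0,0,0,0,0,0,0.58,0,0,0,0,0,0,0.58,0,0,10,0,0,0,0.58,0,0,20,0,0,0,0.58,0,0,35,0,0,0,0.58,0,0,35,0,0,0,0.58,0,0,35,0,0,0,0.4,0,0,30,0,0,0,0.3]
}}

```text
time: 12.65
position: [0.4856, -0.1921, 0.2507]
tool_rot: [0.732, 0.681, -0.0, 0.0]
ft_force: [0.5, -0.3, 0.6]
grip_width: 0.0457
```

```bash
python3 b.py
```

```text
scene 8743 slope [0.00042619 0.00077595] z at mid 0.10533368252571912
ext x [-0.11707663  0.10642665] y [-0.12870781  0.12813025]
top 4391 slope [-0.00054964  0.00156361] z at mid 0.10634916640269779
ext x [-0.12193738  0.10155365] y [-0.12815251  0.13025481]
12.75 [ 0.48799005 -0.19356051  0.25320947] [ 1.86411268 -0.01522787 -0.27444102]
```

The board is flat and released. Next is the pan.

Request:
{"op": "move_arm", "data": {
  "rows": [-3,29,0,0,0,0.1,0.3,-3,29,0,0,0,0.1,0.3,-3,29,0,0,0,0.1,0.3,-3,29,0,0,0,0.1,0.3,-3,29,0,0,0,0.1,0.3,-3,29,0,0,0,0.1,0.3,-4,29,0,0,0,0.1,0.3,-4,29,0,0,0,0.1,0.3]
}}

```text
time: 13.55
position: [0.4585, 0.041, 0.2477]
tool_rot: [0.407, 0.913, -0.0, -0.001]
ft_force: [0.7, 0.3, 0.9]
grip_width: 0.0611
```

Request:
{"op": "move_arm", "data": {
  "rows": [-4,29,0,0,0,0.1,0.3,-4,29,0,0,0,0.1,0.3,-4,29,0,0,0,0.1,0.3,-4,29,0,0,0,0.1,0.3,-4,28,0,0,0,0.1,0.3,-4,28,0,0,0,0.1,0.3,-3,28,0,0,0,0.1,0.3,-1,28,0,0,0,0.11,0.3,0,0,0,0,0,0,0.3,0,0,0,0,0,0,0.3]
}}

```text
time: 14.55
position: [0.4309, 0.2676, 0.2476]
tool_rot: [0.016, 1.0, -0.001, -0.001]
ft_force: [0.2, 0.4, 0.1]
grip_width: 0.0607
```

Run:
```python
from h import *
o=robot.get_obs();R=Ro.from_quat(o['tool_rot']).as_matrix();print(o['position'],np.degrees(np.arctan2(R[1,1],R[0,1])),R[:,2],o['grip_width'],o['q'])
c,K,W=cam('wrist','wrist2.png');P=cloud(c,K,W);Q=P.reshape(-1,3);Q=Q[~np.isnan(Q[:,0])]
b=Q[(Q[:,2]>.122)&(Q[:,2]<.14)&(abs(Q[:,0]-.44)<.09)&(abs(Q[:,1]-.267)<.04)]
print(len(b),b.max(0),b.min(0),cv2.minAreaRect(b[:,:2].astype(np.float32)*1000))
```

```text
[0.43090902 0.26761251 0.24761399] 88.14653812057719 [-0.00207258 -0.00139984 -0.99999687] 0.06067974347740064 [ 3.35528732e-01  3.38229870e-01  1.69149111e+00 -7.12285321e-04
  1.11428970e+00 -1.20260234e+00]
1806 [0.47998873 0.27701723 0.13502629] [0.38015048 0.2603325  0.12290756] ((430.1466064453125, 268.7188415527344), (14.039602279663086, 99.8215103149414), 88.3313217163086)
```

View pics/wrist2.png

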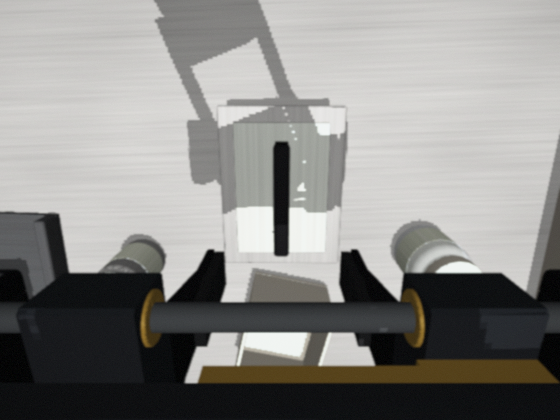

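The pan's bar lies midway between the fingers at (281,198), so I'll go straight down and grip it.

Request:
{"op": "move_arm", "data": {
  "rows": [0,1,-25,0,0,0,0.3,0,0,-30,0,0,0,0.3,0,0,-30,0,0,0,0.3,0,0,-25,0,0,0,0.3,0,0,-20,0,0,0,0.3,0,0,-10,0,0,0,0.3,0,0,0,0,0,0,0.3,0,0,0,0,0,0,1,0,0,0,0,0,0,1,0,0,0,0,0,0,1,0,0,0,0,0,0,1,0,0,0,0,0,0,1],
  "grip_force": 50
}}

```text
time: 15.8
position: [0.4321, 0.2689, 0.1088]
tool_rot: [0.016, 1.0, 0.0, 0.0]
ft_force: [-0.1, -0.1, -0.1]
grip_width: 0.0286
```

Request:
{"op": "move_arm", "data": {
  "rows": [0,0,0,0,0,0,1,0,0,0,0,0,0,1,0,0,0,0,0,0,1,0,0,5,0,0,0,1,0,0,10,0,0,0,1,0,0,10,0,0,0,1,0,0,0,0,0,0,1,0,0,0,0,0,0,1]
}}

```text
time: 16.6
position: [0.4322, 0.2689, 0.1339]
tool_rot: [0.016, 1.0, 0.0, 0.001]
ft_force: [-0.6, -0.1, -3.5]
grip_width: 0.0135
```

Request:
{"op": "move_arm", "data": {
  "rows": [0,0,15,0,0,0,1,0,0,28,0,0,0,1,0,0,34,0,0,0,1,0,0,34,0,0,0,1,0,0,34,0,0,0,1,0,0,34,0,0,0,1,0,0,32,0,0,0,1,0,0,20,0,0,0,1,0,0,5,0,0,0,1,0,0,0,0,0,0,1]
}}

```text
time: 17.6
position: [0.4316, 0.2687, 0.3692]
tool_rot: [0.016, 1.0, 0.0, 0.0]
ft_force: [-0.4, 0.3, -4.4]
grip_width: 0.0134
```

Request:
{"op": "move_arm", "data": {
  "rows": [4,-8,0,0,0,-0.03,1,8,-19,0,0,0,-0.067,1,8.3,-20,0,0,0,-0.067,1,8.3,-20,0,0,0,-0.067,1,8.3,-20,0,0,0,-0.067,1,8.3,-20,0,0,0,-0.067,1,8.3,-20,0,0,0,-0.067,1,8.3,-20,0,0,0,-0.067,1,8.3,-20,0,0,0,-0.067,1,8.3,-20,0,0,0,-0.067,1,8.3,-20,0,0,0,-0.067,1,8.3,-20,0,0,0,-0.067,1]
}}

```text
time: 18.8
position: [0.5262, 0.0403, 0.3671]
tool_rot: [0.391, 0.92, -0.001, -0.002]
ft_force: [0.0, 0.3, -3.8]
grip_width: 0.0134
```

Request:
{"op": "move_arm", "data": {
  "rows": [8.3,-20,0,0,0,-0.067,1,8.3,-20,0,0,0,-0.067,1,8.3,-20,0,0,0,-0.067,1,8.3,-20,0,0,0,-0.067,1,8.3,-20,0,0,0,-0.067,1,8.3,-20,0,0,0,-0.067,1,8.3,-20,0,0,0,-0.067,1,8.3,-20,0,0,0,-0.067,1,8.3,-20,0,0,0,-0.067,1,8.3,-20,0,0,0,-0.067,1,8.3,-18,0,0,0,-0.067,1,8,-12,0,0,0,-0.067,1]
}}

```text
time: 20.0
position: [0.6254, -0.1904, 0.3662]
tool_rot: [0.721, 0.693, -0.001, -0.002]
ft_force: [1.5, 0.1, -3.9]
grip_width: 0.0134
```

Request:
{"op": "move_arm", "data": {
  "rows": [0,0,0,0,0,-0.03,1,0,0,0,0,0,0,1,0,0,0,0,0,0,1]
}}

```text
time: 20.3
position: [0.6254, -0.1874, 0.3683]
tool_rot: [0.729, 0.685, -0.0, -0.001]
ft_force: [0.1, 0.1, -4.2]
grip_width: 0.0131
```

```bash
cat > pan.py <<'E'
from h import *
o=robot.get_obs();R=Ro.from_quat(o['tool_rot']).as_matrix();print(o['time'],o['position'],np.degrees(np.arctan2(R[1,1],R[0,1])),R[:,2],o['ft_force'],o['grip_width'])
c,K,W=cam('scene','sceneP.png')
for n in('scene','top'):
    c,K,W=cam(n,n+'P.png')
    for t in('pan_mid','tub','jar','can','board_mid'): print(n,t,[(d['at'],round(d['conf'],2)) for d in robot.spot_point(n,t)[:2]])
E
python3 pan.py
```

```text
20.3 [ 0.62535939 -0.18739812  0.3682711 ] -3.5519442613157532 [-0.00240877  0.00150759 -0.99999596] [ 0.10738978  0.10628617 -4.22216529] 0.013149718373013337
scene pan_mid [([150.2, 329.6], 0.42)]
scene tub [([356.5, 237.9], 0.84)]
scene jar [([396.9, 186.4], 0.95)]
scene can [([271.8, 238.5], 0.72)]
scene board_mid [([142.6, 279.5], 0.63)]
top pan_mid []
top tub [([211.7, 195.9], 0.87)]
top jar [([145.5, 236.6], 0.93)]
top can []
top board_mid []
```

View pics/sceneP.png

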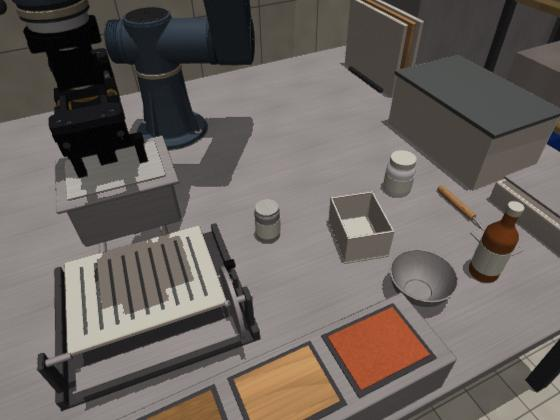

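Request:
{"op": "move_arm", "data": {
  "rows": [3,-8,-10,0,0,-0.009,1,3,-8,-20,0,0,0,1,0,0,-25,0,0,0,1,0,0,-25,0,0,0,1,0,0,-20,0,0,0,1,0,0,-15,0,0,0,1,0,0,-10,0,0,0,1,0,0,-8,0,0,0,1,0,0,-5,0,0,0,1,0,0,-4,0,0,0,1,0,0,0,0,0,0,1,0,0,0,0,0,0,1]
}}

```text
time: 22.15
position: [0.6325, -0.2044, 0.228]
tool_rot: [0.732, 0.681, 0.0, 0.001]
ft_force: [0.2, -0.2, -3.8]
grip_width: 0.0133
```

```bash
python3 pan.py
```

```text
22.15 [ 0.6325472  -0.20437299  0.22795875] -4.123144553266797 [ 1.08991515e-03 -5.75942776e-04 -9.99999240e-01] [ 0.21210194 -0.205896   -3.79885674] 0.01329042569449952
scene pan_mid []
scene tub [([355.2, 237.7], 0.78)]
scene jar []
scene can [([267.1, 237.0], 0.56)]
scene board_mid []
top pan_mid [([144.7, 235.7], 0.15)]
top tub [([214.4, 196.5], 0.82)]
top jar [([145.4, 233.3], 0.89)]
top can [([279.6, 235.2], 0.72)]
top board_mid []
```

View pics/sceneP.png

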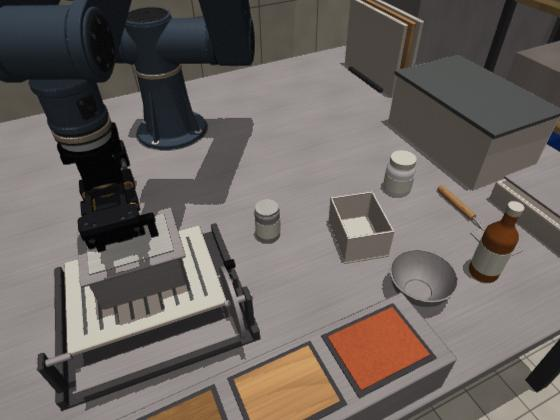

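The pan hangs about 13 mm above the middle of the board, square to it. I'll bring it down slowly.

Request:
{"op": "move_arm", "data": {
  "rows": [0,0,-3,0,0,0,1,0,0,-3,0,0,0,1,0,0,-2,0,0,0,1,0,0,-2,0,0,0,1,0,0,-1,0,0,0,1,0,0,-1,0,0,0,1,0,0,0,0,0,0,1,0,0,0,0,0,0,1]
}}

```text
time: 23.6
position: [0.6323, -0.2042, 0.2154]
tool_rot: [0.732, 0.681, 0.0, 0.0]
ft_force: [-0.6, -0.4, -3.6]
grip_width: 0.0138
```

Request:
{"op": "move_arm", "data": {
  "rows": [0,0,-1,0,0,0,1,0,0,-1,0,0,0,1,0,0,-0.5,0,0,0,1,0,0,0,0,0,0,1,0,0,0,0,0,0,1]
}}

```text
time: 24.1
position: [0.6322, -0.2044, 0.2141]
tool_rot: [0.732, 0.681, -0.0, 0.001]
ft_force: [-3.3, 0.9, 5.8]
grip_width: 0.0136
```

Request:
{"op": "move_arm", "data": {
  "rows": [0,0,0,0,0,0,0.4,0,0,0,0,0,0,0.4,0,0,0,0,0,0,0.4,0,0,0,0,0,0,0.4,0,0,0,0,0,0,0.4,0,0,10,0,0,0,0.4,0,0,20,0,0,0,0.4,0,0,30,0,0,0,0.4,0,0,40,0,0,0,0.4,0,0,40,0,0,0,0.4,-40,10,0,0,0,0,0.4,-45,15,0,0,0,0,0.4]
}}

```text
time: 25.3
position: [0.5483, -0.1803, 0.3552]
tool_rot: [0.732, 0.681, 0.001, 0.003]
ft_force: [-1.3, 0.1, 0.3]
grip_width: 0.0522
```

Request:
{"op": "move_arm", "data": {
  "rows": [-40,40,0,0,0,0,0.4,-30,40,0,0,0,0,0.4,-20,45,0,0,0,0,0.4,0,45,0,0,0,0,0.4,0,40,0,0,0,0,0.4,0,0,0,0,0,0,0.4,0,0,0,0,0,0,0.4]
}}

```text
time: 26.0
position: [0.4619, 0.0267, 0.3537]
tool_rot: [0.731, 0.682, 0.0, 0.001]
ft_force: [0.0, 0.4, -0.2]
grip_width: 0.0522
```

```bash
python3 pan.py
python3 - <<'E'
from h import *
hx=np.array([.9975,-.071]);ya=np.array([.071,.9975])
for n in('scene','top'):
    c,K,W=cam(n);P=cloud(c,K,W);Q=P.reshape(-1,3);Q=Q[~np.isnan(Q[:,0])]
    L=np.c_[(Q[:,:2]-[.631,-.204])@hx,(Q[:,:2]-[.631,-.204])@ya]
    near=(abs(L)<.14).all(1)
    for nm,a,b in(('lid',.19,.205),('bar',.222,.25)):
        m=near&(Q[:,2]>a)&(Q[:,2]<b);r=cv2.minAreaRect(L[m].astype(np.float32)*1000);print(n,nm,m.sum(),r,np.percentile(Q[m,2],[2,50,98]))
        if nm=='lid':
            A=np.c_[Q[m][:,:2],np.ones(m.sum())];print('slope',np.linalg.lstsq(A,Q[m,2],rcond=None)[0][:2])
    m=(abs(L[:,0])<.09)&(abs(L[:,1])<.12)&(Q[:,2]>.095)&(Q[:,2]<.115)
    A=np.c_[L[m],np.ones(m.sum())];print('board',m.sum(),np.linalg.lstsq(A,Q[m,2],rcond=None)[0])
    for nm,x,y in(('tub',.66,.24),('jar',.54,.42),('can',.54,.08)):
        b=Q[(Q[:,2]>.03)&(Q[:,2]<.12)&(abs(Q[:,0]-x)<.1)&(abs(Q[:,1]-y)<.09)]
        print(nm,len(b),np.percentile(b,[2,98],axis=0).round(3).tolist())
E
```

```text
26.0 [0.46194784 0.02669499 0.35369007] -3.979979253983649 [ 1.62314693e-03 -9.59958470e-04 -9.99998222e-01] [ 0.01934715  0.3580332  -0.17080776] 0.05219197262896374
scene pan_mid []
scene tub [([358.6, 236.0], 0.89), ([155.2, 309.3], 0.25)]
scene jar [([397.4, 188.5], 0.78)]
scene can [([271.1, 237.1], 0.95)]
scene board_mid []
top pan_mid []
top tub [([214.6, 197.5], 0.69)]
top jar [([146.4, 234.9], 0.75)]
top can [([281.1, 232.8], 0.58)]
top board_mid []
scene lid 4165 ((1.4915618896484375, 3.0050582885742188), (159.56503295898438, 121.1468734741211), 89.62145233154297) [0.1902178 0.1945435 0.1974723]
slope [-0.01504261  0.00140362]
scene bar 748 ((1.0231900215148926, 2.935882568359375), (16.574256896972656, 99.45338439941406), 0.574400007724762) [0.22419343 0.23746426 0.2404305 ]
board 5499 [0.00193379 0.00074423 0.1054363 ]
tub 2296 [[0.57, 0.198, 0.032], [0.758, 0.318, 0.08]]
jar 985 [[0.514, 0.41, 0.032], [0.572, 0.469, 0.101]]
can 800 [[0.518, 0.055, 0.032], [0.567, 0.105, 0.091]]
top lid 3095 ((0.6378135681152344, 3.4846115112304688), (160.25811767578125, 120.22054290771484), 89.98920440673828) [0.19043221 0.19499707 0.19927704]
slope [-0.00014051 -0.00075622]
top bar 322 ((0.5936293601989746, 3.754669189453125), (98.87535095214844, 14.350408554077148), 89.74555206298828) [0.22953836 0.23974575 0.24272788]
board 2855 [0.00016591 0.00050718 0.10639149]
tub 746 [[0.568, 0.199, 0.031], [0.756, 0.319, 0.083]]
jar 779 [[0.505, 0.411, 0.035], [0.568, 0.471, 0.104]]
can 383 [[0.513, 0.059, 0.064], [0.562, 0.109, 0.094]]
```

View pics/sceneP.png

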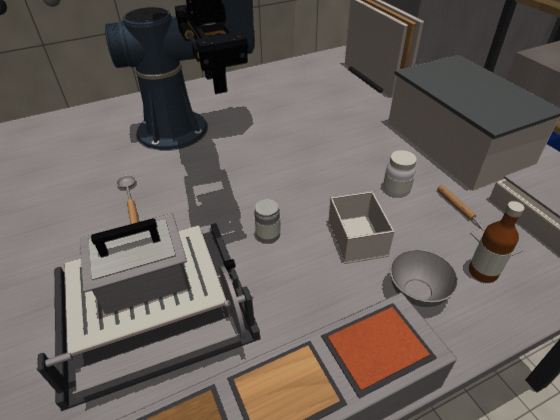

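The pan stands upright in the middle of the flat board, and the arm is clear. Handing in.

```bash
python3 -c "
from rig import robot
print(robot.hand_in())"
```

```text
the job is handed in; nothing more can be done
None
```

I raised the board by its handle to about 1.18 rad and the pawl flipped clear. I then guided the board down to flat by hand, at about 0.35 rad/s and slower near the end. I lifted the pan by its bar, set it down on the board, moved the arm clear and handed the job in at about 26 s; no verdict was reported.

My last camera checks showed:
- **Board:** flat, with a slope under 0.002.
- **Pan:** about 1 mm across and 3 mm along the hinge from the board's middle. It was aligned with the hinge to within about 0.01 rad and level to within 0.015 rad.
- **Tub, jar and can:** unmoved to within about 1 mm.

Three limits on these checks:
- **Networks:** in the final views they did not find pan_mid or board_mid, so the pan check rests on the depth data alone.
- **Pawl:** I saw it clear only by its knob leaning towards the robot and by the board passing the notches without blocking.
- **Contact force:** I pressed the board briefly against its lower stop with about 27 N. That reading was at the wrist, well under its 120 N limit.

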